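Batten across two insulators

TASK

Start a raised display shelf on the glass insulator stall: pick up the long wooden batten and lay it flat across the tops of the two tall flat-topped insulators, so that it bridges the gap, runs over the middle of both tops and sticks out past each of them. Leave the two tall insulators standing where they are, and leave the short batten alone.

Things in the scene. Friction and masses are not known exactly. Their poses are not given: they have to be found in the camera images.
- long_batten_mid (a point): centre (half-way up, 10 mm above its underside) of the long plain wooden batten, a loose bar 360 mm long (its x axis), 34 mm wide (its y axis) and 20 mm thick (its z axis, up at the start), 0.09 to 0.18 kg, evenly weighted; it starts flat on the table, its length within about 15 degrees of straight away from the robot, beside the short batten, with at least 45 mm free beside its middle
- short_batten_mid (a point): centre (half-way up) of the short batten, a bystander of the same wood and the same 34 x 20 mm section but only 150 mm long (its x axis), flat on the table; too short to bridge the gap
- tall_a_top (a point): centre of the flat top of one of the two tall flat-topped glass insulators: a loose, heavy (0.8 kg) stout ribbed cylinder, 84 mm across at the foot, 100 mm tall, its flat top about 68 mm across; the point is 100 mm above the table. It is the one nearer the robot. The other, smaller insulators (84 mm tall, with rounded tops) are bystanders
- tall_b_top (a point): centre of the flat top, 100 mm above the table, of the other tall insulator, the same in shape and size; it stands farther from the robot, the two top centres 190 to 251 mm apart. Nothing stands between the two
Not all that is in view belongs to the job. What is shaped like the part that bears tall_b_top but orange or red is not meant. Leave any yellow look-alike of the part that bears tall_a_top alone.

How it is judged:
At the end, for the whole second after the job is handed in: The long batten lies flat (within 6 degrees) on both tall insulators, its centre about 110 mm above the table (105 to 116); both top centres lie within 20 mm of the batten's centre line and at least 30 mm inside its ends; both tall insulators stand upright (height (world z) of long_batten_mid between 0.105 and 0.116 m and (angle between long_batten_mid's own z axis and vertical below 0.1 rad or angle between long_batten_mid's own z axis and vertical above 3.04 rad) and y of tall_a_top in the frame of long_batten_mid between -0.02 and 0.02 m and y of tall_b_top in the frame of long_batten_mid between -0.02 and 0.02 m and x of tall_a_top in the frame of long_batten_mid between -0.15 and 0.15 m and x of tall_b_top in the frame of long_batten_mid between -0.15 and 0.15 m and angle between each of tall_a_top, tall_b_top's own z axis and vertical below 0.1 rad); the robot touches nothing.
It fails at once if a tall insulator was shifted by more than 30 mm (distance of any of tall_a_top, tall_b_top from where it was at the start of the episode above 0.03 m).
It fails at once if the short batten was moved by more than 30 mm (distance of short_batten_mid from where it was at the start of the episode above 0.03 m).
It also fails if it takes over 35 s, if anything falls off the work surface, if the arm or the gripper's body presses on something with over 40 N, if the wrist force passes 120 N, or if a joint passes its speed limit or range.

ROBOT

A 7-joint arm with a two-finger parallel gripper is mounted at the origin on the work surface. World frame = base frame: x ahead of the robot, y to its left, z up, the work surface at z = 0. Lengths are in m, angles in rad, forces in N, time in s.
With the tool pointing down it reaches from about 0.4 to 0.85 m from the base axis. Payload 10.4 kg.
Tool frame: the origin (TCP) lies on the mounting face of the last link; the fingertips stand r.tips_ahead ahead of it and the grasp point (between the pads) lies 164 mm ahead of it (r.tips_ahead is the distance from the TCP to the fingertips, in m); z points along the fingers, y is the line along which they close (so a half turn about z gives the same grasp; the last joint's range is limited). The gripper opens to 87 mm and grips with 3 to 60 N. Pads are 19 mm wide; open, the fingers measure 117 mm over their backs; the gripper's body (75 mm by 190 mm) begins 51 mm behind the grasp point.
Start: joints at [-1.159, 0.332, -0.065, 1.46, 0.022, 1.35, -0.088], TCP at [0.263, 0.567, 0.405] pointing down, gripper open.
Joint ranges: [-2.6, 2.6], [-0.5, 2.12], [-1.47, 1.34], [0.16, 2.42], [-1.27, 4.41], [0.06, 2.06], [-2.6, 2.6]. Speed limits (rad/s): [2.22, 2.22, 2.79, 2.79, 3.14, 3.14, 3.14].

INTERFACE

Orientations are given as a unit quaternion [x, y, z, w].
In Python, from bench import telemetry, imaging, job, r gives the robot as it stands.
- The arm moves only by the tool move_arm, never from a script. Its argument "steps" is a list of rows, each an object of numbers: "dx", "dy", "dz": the shift along the tool's x, y, z in cm; "spin": the turn about the tool's z in rad. In form: [{"dx": .., "dy": .., "dz": .., "spin": ..}, ...]. A call has 1 to 12 rows; each row shifts and turns the commanded pose from where the row before left it, along the tool's axes as they then stand; what a row does not reach is not made up. A row lasts 1/10 s, in which the tool goes at most 50 mm and 8.59 degrees, less where a joint would pass 70% of its speed; a pose out of reach is approached as far as the arm can. A call with a gripper value outside its range is refused whole. "claw" is the finger opening in cm, from 0 to 8.7, set as the call begins (left out, the last holds). The fingers move at their own pace and stop on an object; "squeeze" is the grip in N (left out, the last holds). Time passes only in rows, so rows that do not move let the fingers close. It gives the time, the measured TCP pose, the force, the opening and the grip force at its end, in the units of the state.
- telemetry.read_state(): the state, without advancing time (a new reading comes with each control period).
- imaging.camera(name): name is "side" or "top" or "wrist"; returns a dict with "img" (400x640x3 uint8, red, green, blue), "camera_matrix" (3x3 intrinsics, pixels), "R" (3x3) and "t" (3): a world point X has camera coordinates R X + t. Camera axes: x right, y down, z forward; pixel columns grow to the right and rows downward; lengths in m; the calibration is good to about 2 mm. A picture is of the moment at which its call begins. There is no depth.
- job.close_job(): hands the job in; it is judged then, once.
The state is a dict: "time": time; "joint_positions": joint angles; "joint_vel": joint speeds; "joint_torque": joint torques, N m; "ee_pos": TCP position; "eef_rot": TCP orientation; "ft_force": force on the tool from outside, world axes, zero at the start; "torque": the same for the moment, N m; "width": finger opening in m; "grip_force": force on a finger pad.
Only numpy, scipy, OpenCV 4.12 (cv2) and the standard library are available. Lean on these libraries where they do the work, as an engineer would, in place of code of your own. Each camera call takes 0.05 s, during which the arm holds its last target. There are 200 camera calls.

## Working session

There is one attempt and no reset: what is moved stays moved. The work goes in short steps, Python scripts to look and compute and a tool call to move; the robot and the scene stay as the last step left them, time stands still between calls to the robot, and variables do not carry over. Pictures are saved under pics/ and viewed, at most 10 in all, crops included, and the job is handed in when it is done.

Besides the shell and the picture viewer there is one more tool, called after "Call:" by a JSON object that holds its "method" and its "body", one argument or row to a line. move_arm: Moves the arm, as the interface text tells. Its arguments: {"type":"object","properties":{"steps":{"type":"array","items":{"type":"object","properties":{"dx":{"type":"number"},"dy":{"type":"number"},"dz":{"type":"number"},"spin":{"type":"number"}}}},"claw":{"type":"number"},"squeeze":{"type":"number"}},"required":["steps"]}

```bash
mkdir -p pics; cat > h.py <<'E'
import numpy as np, cv2
from bench import telemetry, imaging, job, r
def snap(n,f):
    c=imaging.camera(n); cv2.imwrite(f'pics/{f}.png',c['img'][:,:,::-1]); np.savez(f'pics/{f}.npz',**{k:np.array(c[k]) for k in('camera_matrix','R','t')}); return c
def ray(c,u,v,z):
    K,R,t=[np.array(c[k]) for k in('camera_matrix','R','t')]
    o=-R.T@t; d=R.T@np.linalg.solve(K,[u,v,1.]); return o+d*(z-o[2])/d[2]
E
python3 - <<'E'
from h import *
a=snap('top','top1');b=snap('side','side1')
s=telemetry.read_state();print(s['time'],s['ee_pos'],s['eef_rot'],s['width'],r.tips_ahead)
print(-a['R'].T@a['t'],a['R']);print(-b['R'].T@b['t'])
E
```

```text
0.1 [0.26319663 0.56675438 0.40404296] [ 2.15649205e-01  9.76470690e-01 -6.33383704e-04 -1.05709732e-04] 0.08669616803067157 0.1822
[0.45323489 0.02081159 1.05441322] [[-0.00462151 -0.9994968  -0.03138137]
 [-0.99356758  0.00814034 -0.11294774]
 [ 0.11314636  0.03065752 -0.99310524]]
[ 0.24966661 -0.73228377  0.74145057]
```

View pics/top1.png

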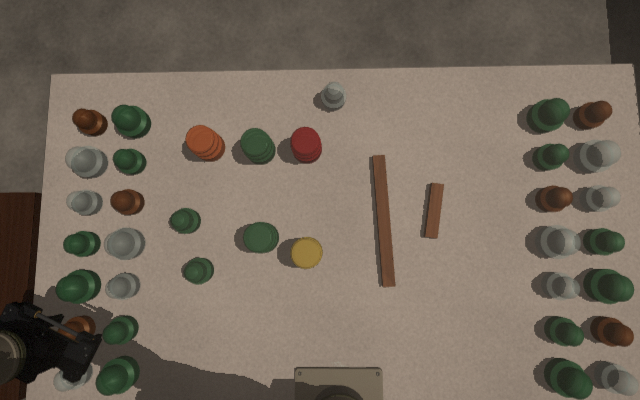

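View pics/side1.png

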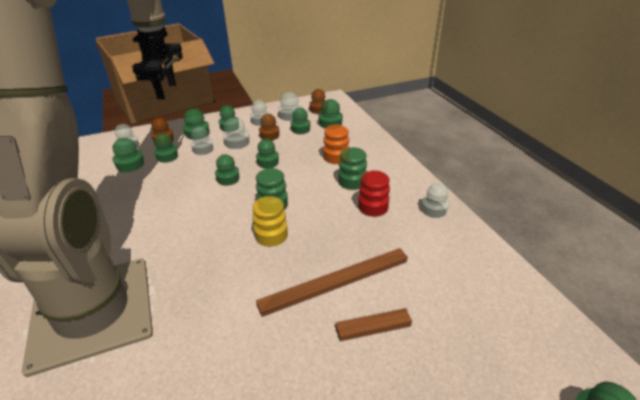

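The top view shows the green tall pair at about (261,237) and (257,146), the long batten from (379,155) to (388,286), the short one at (434,211), and yellow, orange and red look-alikes. Next I'll measure the green pair and the battens.

```bash
python3 - <<'E'
from h import *
im=cv2.imread('pics/top1.png'); c=dict(np.load('pics/top1.npz'))
hsv=cv2.cvtColor(im,cv2.COLOR_BGR2HSV)
K,R,t=c['camera_matrix'],c['R'],c['t']
def comp(m,box,name):
    x0,y0,x1,y1=box; q=np.zeros_like(m); q[y0:y1,x0:x1]=m[y0:y1,x0:x1]
    cn=max(cv2.findContours(q,0,2)[0],key=cv2.contourArea); return cn
g=cv2.inRange(hsv,(45,60,20),(90,255,255))
for n,b in(('A',(235,215,285,260)),('B',(235,122,282,170))):
    cn=comp(g,b,n); print(n,cv2.boundingRect(cn),cv2.contourArea(cn))
    x,y,w,h=cv2.boundingRect(cn)
    # convex silhouette = foot disc (r42,z~0) + top disc (r34,z=.1): least-squares-free check via rays
    for xy in((x+w/2,y+h/2),): print(ray(c,*xy,0.05))
br=cv2.inRange(hsv,(3,90,40),(18,255,255))
for n,b in(('long',(360,140,405,300)),('short',(415,170,455,250))):
    cn=comp(br,b,n); rc=cv2.minAreaRect(cn); print(n,rc)
    P=np.array([ray(c,*p,0.018)[:2] for p in cv2.boxPoints(rc)]); print(P.round(3),P.mean(0))
cr=cv2.resize(im[115:270,225:330],None,fx=5,fy=3.8,interpolation=cv2.INTER_CUBIC)
cr=cv2.resize(im[120:265,225:325],None,fx=4,fy=4,interpolation=cv2.INTER_CUBIC)
cv2.imwrite('pics/crop1.png',cv2.convertScaleAbs(cr,alpha=1.6))
E
```

```text
A (243, 222, 36, 31) 785.5
[0.45885721 0.20260389 0.05      ]
B (241, 128, 34, 34) 815.5
[0.70989637 0.21394024 0.05      ]
long ((383.46612548828125, 220.502685546875), (132.0941162109375, 12.67586898803711), 85.45195770263672)
[[ 0.685 -0.099]
 [ 0.688 -0.134]
 [ 0.329 -0.153]
 [ 0.326 -0.119]] [ 0.50705075 -0.12615951]
short ((433.6154479980469, 210.07693481445312), (13.395750999450684, 54.57528305053711), 7.125016689300537)
[[ 0.46  -0.233]
 [ 0.608 -0.257]
 [ 0.603 -0.293]
 [ 0.455 -0.269]] [ 0.5315474  -0.26291711]
```

View pics/crop1.png

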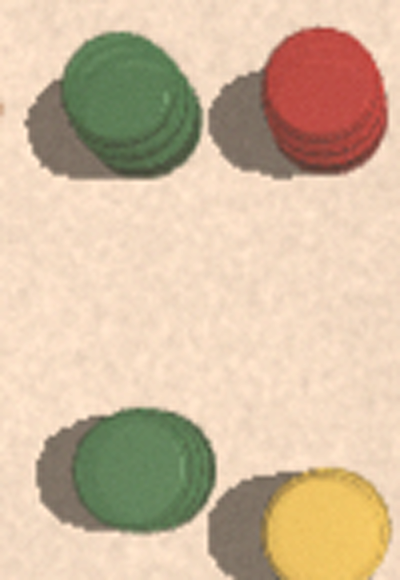

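The crop shows the flat top of B centred at about (117,85) and of A at about (128,470), in crop pixels at 4x. That puts them at about (253.9,140.9) and (256.6,237.1) in the full image.

```bash
python3 - <<'E'
from h import *
c=dict(np.load('pics/top1.npz'))
A=ray(c,256.7,237.1,.1);B=ray(c,253.9,141.2,.1);print(A,B,np.linalg.norm(A-B),(A+B)/2,np.degrees(np.arctan2(*(B-A)[1::-1])))
L=np.array([.507,-.1262]);print('batten deg',np.degrees(np.arctan2(.0195,.3585)))
from scipy.spatial.transform import Rotation as Ro
s=telemetry.read_state();M=Ro.from_quat(s['eef_rot']).as_matrix();print(M.round(3))
E
```

```text
[0.45963249 0.20446932 0.1       ] [0.70734585 0.21516854 0.1       ] 0.2479443098682141 [0.58348917 0.20981893 0.1       ] 2.473178113644212
batten deg 3.113438748057217
[[-0.907  0.421 -0.   ]
 [ 0.421  0.907 -0.001]
 [-0.    -0.001 -1.   ]]
```

Call:
{"method": "move_arm", "body": {
  "steps": [
    {"spin": -0.122},
    {"spin": -0.122},
    {"spin": -0.122},
    {"spin": -0.122},
    {"dx": -1,"dy": -3},
    {"dx": -1,"dy": -3},
    {"dx": -1,"dy": -3},
    {"dx": -1,"dy": -3},
    {"dx": -1,"dy": -3},
    {"dx": -1,"dy": -3},
    {"dx": -1,"dy": -3},
    {"dx": -1,"dy": -3}
  ],
  "claw": 8.7,
  "squeeze": 30
}}

```text
$.steps[0]: bad value
```

Call:
{"method": "move_arm", "body": {
  "steps": [
    {"dx": -1,"dy": -3.5},
    {"dx": -1,"dy": -3.5},
    {"dx": -1,"dy": -3.5},
    {"dx": -1,"dy": -3.5},
    {"dx": -1,"dy": -3.5},
    {"dx": -1,"dy": -3.5},
    {"dx": -1,"dy": -3.5},
    {"dx": -1,"dy": -3.5},
    {"dx": -1,"dy": -3.5},
    {"dx": -1,"dy": -3.5},
    {},
    {}
  ]
}}

```text
$.steps[0]: bad value
```

```bash
cat >> h.py <<'E'
from scipy.spatial.transform import Rotation as Ro
def go(target,yaw):  # target TCP, yaw deg of tool y axis
    s=telemetry.read_state();M=Ro.from_quat(s['eef_rot']).as_matrix()
    y=np.degrees(np.arctan2(M[1,1],M[0,1]))
    print('t',s['time'],'p',np.round(s['ee_pos'],4),'yaw',y.round(2),'spin',np.radians(y-yaw).round(4),'d_cm(before spin)',(M.T@(np.array(target)-s['ee_pos'])*100).round(2),'w',s['width'],s['grip_force'],np.round(s['ft_force'],1))
E
python3 - <<'E'
from h import *
go([.507,-.126,.187],93.1)
c=snap('wrist','w1')
hsv=cv2.cvtColor(c['img'],cv2.COLOR_RGB2HSV);br=cv2.inRange(hsv,(3,90,40),(18,255,255))
cv2.imwrite('pics/w1m.png',br)
E
```

```text
t 0.1 p [0.2632 0.5668 0.404 ] yaw 65.09 spin -0.4888 d_cm(before spin) [-51.29 -52.54  21.78] w 0.08669616803067157 0.0 [ 0.3  0.4 -0.2]
```

View pics/w1.png

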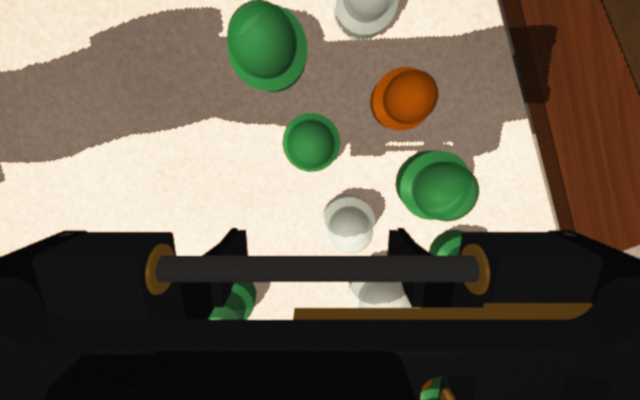

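The moves were refused because every row needs all four fields. The wrist picture therefore shows only the bystanders at the start pose.

Call:
{"method": "move_arm", "body": {
  "steps": [
    {"dx": 0,"dy": 0,"dz": 0,"spin": -0.122},
    {"dx": 0,"dy": 0,"dz": 0,"spin": -0.122},
    {"dx": 0,"dy": 0,"dz": 0,"spin": -0.122},
    {"dx": 0,"dy": 0,"dz": 0,"spin": -0.122},
    {"dx": -1,"dy": -3,"dz": 0,"spin": 0},
    {"dx": -1,"dy": -3,"dz": 0,"spin": 0},
    {"dx": -1,"dy": -3,"dz": 0,"spin": 0},
    {"dx": -1,"dy": -3,"dz": 0,"spin": 0},
    {"dx": -1,"dy": -3,"dz": 0,"spin": 0},
    {"dx": -1,"dy": -3,"dz": 0,"spin": 0},
    {"dx": -1,"dy": -3,"dz": 0,"spin": 0},
    {"dx": -1,"dy": -3,"dz": 0,"spin": 0}
  ],
  "claw": 8.7,
  "squeeze": 30
}}

```text
time: 1.35
ee_pos: [0.3562, 0.3301, 0.4046]
eef_rot: [-0.027, 1.0, -0.0, -0.0]
ft_force: [0.7, -0.1, -0.2]
width: 0.0871
grip_force: 0.0
```

Call:
{"method": "move_arm", "body": {
  "steps": [
    {"dx": -1,"dy": -4,"dz": 0,"spin": 0},
    {"dx": -1,"dy": -4,"dz": 0,"spin": 0},
    {"dx": -1,"dy": -4,"dz": 0,"spin": 0},
    {"dx": -1,"dy": -4,"dz": 0,"spin": 0},
    {"dx": -1,"dy": -4,"dz": 0,"spin": 0},
    {"dx": -1,"dy": -4,"dz": 0,"spin": 0},
    {"dx": -1,"dy": -4,"dz": 0,"spin": 0},
    {"dx": -1,"dy": -4,"dz": 0,"spin": 0},
    {"dx": -1,"dy": -4,"dz": 0,"spin": 0},
    {"dx": -1,"dy": -4,"dz": 0,"spin": 0},
    {"dx": -1,"dy": -4,"dz": 0,"spin": 0},
    {"dx": 0,"dy": 0,"dz": 0,"spin": 0}
  ]
}}

```text
time: 2.55
ee_pos: [0.4892, -0.1074, 0.4048]
eef_rot: [-0.023, 1.0, -0.001, 0.0]
ft_force: [-0.5, 0.8, 0.3]
width: 0.0868
grip_force: 0.0
```

```bash
python3 - <<'E'
from h import *
go([.507,-.126,.187],93.1)
c=snap('wrist','w2')
E
```

```text
t 2.55 p [ 0.4892 -0.1074  0.4048] yaw 92.63 spin -0.0081 d_cm(before spin) [-1.69 -1.9  21.78] w 0.08677072863570992 0.0 [-0.5  0.8  0.3]
```

View pics/w2.png

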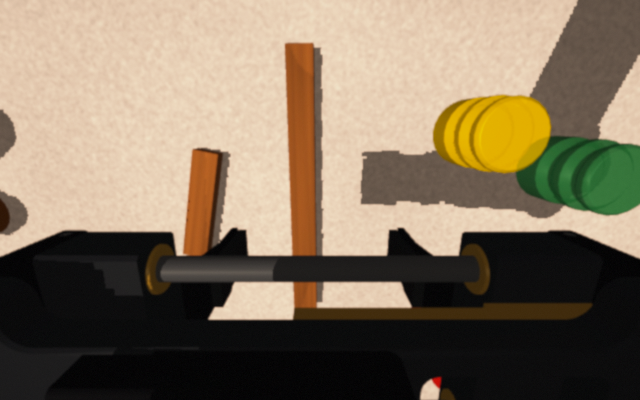

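The wrist view shows the long batten between the fingers (column ~301, near end at (299,43)), with the short one clear on the left. I'll descend now.

Call:
{"method": "move_arm", "body": {
  "steps": [
    {"dx": -0.8,"dy": -0.9,"dz": 2,"spin": -0.008},
    {"dx": -0.9,"dy": -1,"dz": 2,"spin": 0},
    {"dx": 0,"dy": 0,"dz": 3,"spin": 0},
    {"dx": 0,"dy": 0,"dz": 3,"spin": 0},
    {"dx": 0,"dy": 0,"dz": 3,"spin": 0},
    {"dx": 0,"dy": 0,"dz": 3,"spin": 0},
    {"dx": 0,"dy": 0,"dz": 2,"spin": 0},
    {"dx": 0,"dy": 0,"dz": 1,"spin": 0},
    {"dx": 0,"dy": 0,"dz": 0,"spin": 0},
    {"dx": 0,"dy": 0,"dz": 0,"spin": 0}
  ]
}}

```text
time: 3.6
ee_pos: [0.5076, -0.1197, 0.2155]
eef_rot: [-0.031, 1.0, 0.0, 0.0]
ft_force: [0.1, -0.3, -0.0]
width: 0.0869
grip_force: 0.0
```

```bash
python3 - <<'E'
from h import *
go([.507,-.126,.187],93.1)
E
```

```text
t 3.6 p [ 0.5076 -0.1197  0.2155] yaw 93.54 spin 0.0077 d_cm(before spin) [ 0.1  -0.62  2.85] w 0.08688984859926907 0.0 [ 0.1 -0.3 -0. ]
```

Call:
{"method": "move_arm", "body": {
  "steps": [
    {"dx": 0,"dy": -0.6,"dz": 1,"spin": 0.008},
    {"dx": 0,"dy": 0,"dz": 1,"spin": 0},
    {"dx": 0,"dy": 0,"dz": 0.8,"spin": 0},
    {"dx": 0,"dy": 0,"dz": 0,"spin": 0},
    {"dx": 0,"dy": 0,"dz": 0,"spin": 0}
  ]
}}

```text
time: 4.1
ee_pos: [0.5075, -0.126, 0.1865]
eef_rot: [-0.027, 1.0, 0.0, -0.0]
ft_force: [0.4, -0.1, 0.9]
width: 0.0867
grip_force: 0.0
```

Call:
{"method": "move_arm", "body": {
  "steps": [
    {"dx": 0,"dy": 0,"dz": 0,"spin": 0},
    {"dx": 0,"dy": 0,"dz": 0,"spin": 0},
    {"dx": 0,"dy": 0,"dz": 0,"spin": 0},
    {"dx": 0,"dy": 0,"dz": 0,"spin": 0},
    {"dx": 0,"dy": 0,"dz": 0,"spin": 0},
    {"dx": 0,"dy": 0,"dz": 0,"spin": 0},
    {"dx": 0,"dy": 0,"dz": 0,"spin": 0},
    {"dx": 0,"dy": 0,"dz": 0,"spin": 0}
  ],
  "claw": 2.5,
  "squeeze": 40
}}

```text
time: 4.9
ee_pos: [0.5076, -0.1261, 0.1867]
eef_rot: [-0.027, 1.0, 0.0, 0.0]
ft_force: [-0.1, -0.9, -0.5]
width: 0.0334
grip_force: 40.0
```

Gripped at 33.4 mm. Lifting.

Call:
{"method": "move_arm", "body": {
  "steps": [
    {"dx": 0,"dy": 0,"dz": -1,"spin": 0},
    {"dx": 0,"dy": 0,"dz": -2,"spin": 0},
    {"dx": 0,"dy": 0,"dz": -2.5,"spin": 0},
    {"dx": 0,"dy": 0,"dz": -2.5,"spin": 0},
    {"dx": 0,"dy": 0,"dz": -2.5,"spin": 0},
    {"dx": 0,"dy": 0,"dz": -2.5,"spin": 0},
    {"dx": 0,"dy": 0,"dz": -2,"spin": 0},
    {"dx": 0,"dy": 0,"dz": -1,"spin": 0},
    {"dx": 0,"dy": 0,"dz": 0,"spin": 0}
  ]
}}

```text
time: 5.8
ee_pos: [0.5078, -0.1262, 0.348]
eef_rot: [-0.027, 1.0, 0.0, 0.001]
ft_force: [-0.2, -0.8, -1.2]
width: 0.0335
grip_force: 40.0
```

```bash
python3 - <<'E'
from h import *
go([.583,.210,.34],92.5)
E
```

```text
t 5.8 p [ 0.5078 -0.1262  0.348 ] yaw 93.05 spin 0.0095 d_cm(before spin) [-9.3  33.17  0.83] w 0.03348917996672016 39.99890148639679 [-0.2 -0.8 -1.2]
```

Call:
{"method": "move_arm", "body": {
  "steps": [
    {"dx": -0.9,"dy": 2,"dz": 0,"spin": 0.009},
    {"dx": -0.9,"dy": 3,"dz": 0,"spin": 0},
    {"dx": -0.9,"dy": 3.5,"dz": 0,"spin": 0},
    {"dx": -0.9,"dy": 3.5,"dz": 0,"spin": 0},
    {"dx": -0.9,"dy": 3.5,"dz": 0,"spin": 0},
    {"dx": -0.9,"dy": 3.5,"dz": 0,"spin": 0},
    {"dx": -0.9,"dy": 3.5,"dz": 0,"spin": 0},
    {"dx": -0.9,"dy": 3.5,"dz": 0,"spin": 0},
    {"dx": -0.9,"dy": 3,"dz": 0,"spin": 0},
    {"dx": -0.9,"dy": 2.5,"dz": 0,"spin": 0},
    {"dx": -0.3,"dy": 1.6,"dz": 0,"spin": 0},
    {"dx": 0,"dy": 0,"dz": 0,"spin": 0}
  ]
}}

```text
time: 7.0
ee_pos: [0.5852, 0.2111, 0.3453]
eef_rot: [-0.024, 1.0, -0.0, -0.001]
ft_force: [0.2, 0.4, -1.2]
width: 0.0335
grip_force: 40.0
```

```bash
python3 - <<'E'
from h import *
go([.583,.210,.287],92.5)
c=snap('side','s2');c=snap('top','t2')
a=cv2.imread('pics/s2.png')[80:320,180:460];b=cv2.imread('pics/t2.png')[90:330,170:450]
cv2.imwrite('pics/both.png',cv2.resize(np.vstack([a,b])[:, :],None,fx=1.25,fy=1.25))
E
```

```text
t 7.0 p [0.5852 0.2111 0.3453] yaw 92.71 spin 0.0037 d_cm(before spin) [ 0.21 -0.1   5.83] w 0.033510272450707375 39.99917685985565 [ 0.2  0.4 -1.2]
```

View pics/both.png

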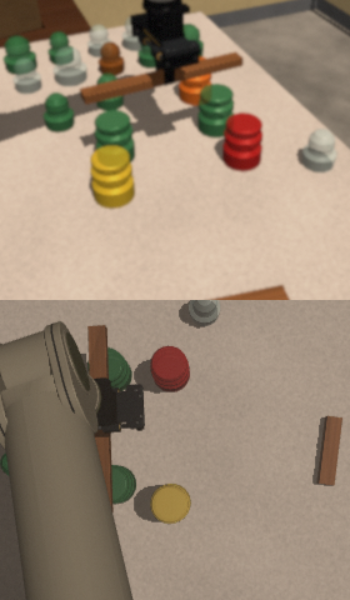

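Both views show the batten held level above the pair. I'll check the batten's line in the top picture.

```bash
python3 - <<'E'
from h import *
c=dict(np.load('pics/t2.npz'));im=cv2.imread('pics/t2.png')
br=cv2.inRange(cv2.cvtColor(im,cv2.COLOR_BGR2HSV),(3,90,40),(18,255,255));br[:,:230]=0;br[:,270:]=0
for v in (113,118,125,135,145,155,215,225,235):
    u=np.where(br[v])[0]
    if len(u): print(v,u.min(),u.max(),ray(c,u.mean(),v,.178)[:2].round(4))
E
```

```text
113 241 255 [0.7563 0.2146]
118 241 255 [0.7438 0.2144]
125 241 255 [0.7265 0.2141]
135 241 255 [0.7019 0.2137]
145 241 256 [0.6775 0.2121]
215 249 258 [0.5104 0.1977]
225 252 258 [0.4871 0.1938]
235 254 258 [0.464  0.1912]
```

The batten's line agrees with the pose. I'll lower it to just above contact and then settle it.

Call:
{"method": "move_arm", "body": {
  "steps": [
    {"dx": 0.2,"dy": -0.1,"dz": 1,"spin": 0.004},
    {"dx": 0,"dy": 0,"dz": 1.5,"spin": 0},
    {"dx": 0,"dy": 0,"dz": 1.5,"spin": 0},
    {"dx": 0,"dy": 0,"dz": 0.8,"spin": 0},
    {"dx": 0,"dy": 0,"dz": 0.3,"spin": 0},
    {"dx": 0,"dy": 0,"dz": 0.2,"spin": 0},
    {"dx": 0,"dy": 0,"dz": 0,"spin": 0},
    {"dx": 0,"dy": 0,"dz": 0,"spin": 0}
  ]
}}

```text
time: 7.9
ee_pos: [0.5839, 0.2078, 0.2943]
eef_rot: [-0.02, 1.0, 0.0, 0.0]
ft_force: [0.9, 0.1, -0.6]
width: 0.0339
grip_force: 40.0
```

Call:
{"method": "move_arm", "body": {
  "steps": [
    {"dx": 0,"dy": 0.2,"dz": 0.2,"spin": 0},
    {"dx": 0,"dy": 0,"dz": 0.2,"spin": 0},
    {"dx": 0,"dy": 0,"dz": 0.2,"spin": 0},
    {"dx": 0,"dy": 0,"dz": 0.1,"spin": 0},
    {"dx": 0,"dy": 0,"dz": 0,"spin": 0},
    {"dx": 0,"dy": 0,"dz": 0,"spin": 0}
  ]
}}

```text
time: 8.5
ee_pos: [0.5836, 0.2097, 0.2868]
eef_rot: [-0.02, 1.0, 0.0, 0.0]
ft_force: [-1.3, 0.0, 0.1]
width: 0.0334
grip_force: 40.0
```

```bash
python3 - <<'E'
from h import *
go([.583,.210,.287],92.5)
snap('side','s3')
a=cv2.imread('pics/s3.png')[90:250,220:440]
cv2.imwrite('pics/s3c.png',cv2.resize(a,None,fx=3,fy=3,interpolation=2))
E
```

```text
t 8.5 p [0.5836 0.2097 0.2868] yaw 92.3 spin -0.0035 d_cm(before spin) [ 0.06  0.03 -0.02] w 0.03337476209259759 39.99929130077362 [-1.3  0.   0.1]
```

View pics/s3c.png

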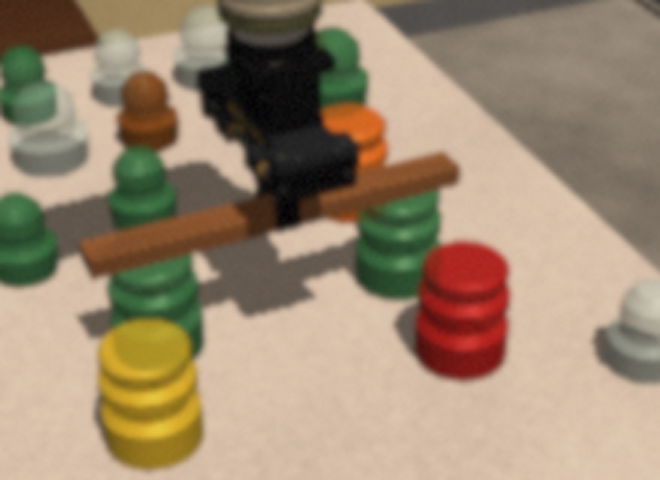

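The side view shows the batten over both green tops, and the wrist load has dropped, so it is in contact. I'll release and retreat.

Call:
{"method": "move_arm", "body": {
  "steps": [
    {"dx": 0,"dy": 0,"dz": 0,"spin": 0},
    {"dx": 0,"dy": 0,"dz": 0,"spin": 0},
    {"dx": 0,"dy": 0,"dz": 0,"spin": 0},
    {"dx": 0,"dy": 0,"dz": 0,"spin": 0},
    {"dx": 0,"dy": 0,"dz": 0,"spin": 0},
    {"dx": 0,"dy": 0,"dz": 0,"spin": 0}
  ],
  "claw": 7
}}

```text
time: 9.15
ee_pos: [0.5836, 0.2097, 0.2868]
eef_rot: [-0.02, 1.0, 0.0, 0.0]
ft_force: [0.3, 0.1, 0.1]
width: 0.068
grip_force: 0.0
```

Call:
{"method": "move_arm", "body": {
  "steps": [
    {"dx": 0,"dy": 0,"dz": -0.5,"spin": 0},
    {"dx": 0,"dy": 0,"dz": -1,"spin": 0},
    {"dx": 0,"dy": 0,"dz": -2,"spin": 0},
    {"dx": 0,"dy": 0,"dz": -2,"spin": 0},
    {"dx": 0,"dy": 0,"dz": -3,"spin": 0},
    {"dx": 0,"dy": 0,"dz": -3,"spin": 0},
    {"dx": 0,"dy": 0,"dz": -2,"spin": 0},
    {"dx": 0,"dy": 0,"dz": 0,"spin": 0}
  ]
}}

```text
time: 9.95
ee_pos: [0.5841, 0.2095, 0.4261]
eef_rot: [-0.02, 1.0, 0.001, 0.003]
ft_force: [0.5, 0.3, 0.1]
width: 0.0701
grip_force: 0.0
```

Call:
{"method": "move_arm", "body": {
  "steps": [
    {"dx": 0,"dy": -3,"dz": 0,"spin": 0},
    {"dx": 0,"dy": -3,"dz": 0,"spin": 0},
    {"dx": 0,"dy": -3,"dz": 0,"spin": 0},
    {"dx": 0,"dy": -3,"dz": 0,"spin": 0},
    {"dx": 0,"dy": -3,"dz": 0,"spin": 0},
    {"dx": 0,"dy": -3,"dz": 0,"spin": 0},
    {"dx": 0,"dy": -3,"dz": 0,"spin": 0},
    {"dx": 0,"dy": -3,"dz": 0,"spin": 0},
    {"dx": 0,"dy": -3,"dz": 0,"spin": 0},
    {"dx": 0,"dy": -2,"dz": 0,"spin": 0},
    {"dx": 0,"dy": 0,"dz": 0,"spin": 0},
    {"dx": 0,"dy": 0,"dz": 0,"spin": 0}
  ]
}}

```text
time: 11.15
ee_pos: [0.5952, -0.0799, 0.4214]
eef_rot: [-0.02, 1.0, 0.0, -0.0]
ft_force: [-0.5, -0.3, -0.9]
width: 0.07
grip_force: 0.0
```

```bash
python3 - <<'E'
from h import *
c=snap('top','t4');snap('side','s4')
a=cv2.imread('pics/s4.png')[80:320,180:460];b=cv2.imread('pics/t4.png')
br=cv2.inRange(cv2.cvtColor(b,cv2.COLOR_BGR2HSV),(3,90,40),(18,255,255));m=np.zeros_like(br);m[100:280,230:280]=br[100:280,230:280]
rc=cv2.minAreaRect(max(cv2.findContours(m,0,2)[0],key=cv2.contourArea))
P=np.array([ray(c,*p,.117)[:2] for p in cv2.boxPoints(rc)]);print(rc,P.round(3),P.mean(0))
cv2.imwrite('pics/b4.png',cv2.resize(np.vstack([a,b[90:330,170:450]]),None,fx=1.25,fy=1.25))
E
```

```text
((254.23985290527344, 188.95339965820312), (140.29788208007812, 14.227039337158203), 88.46566009521484) [[0.761 0.235]
 [0.762 0.198]
 [0.406 0.184]
 [0.405 0.22 ]] [0.58371896 0.20922937]
```

View pics/b4.png

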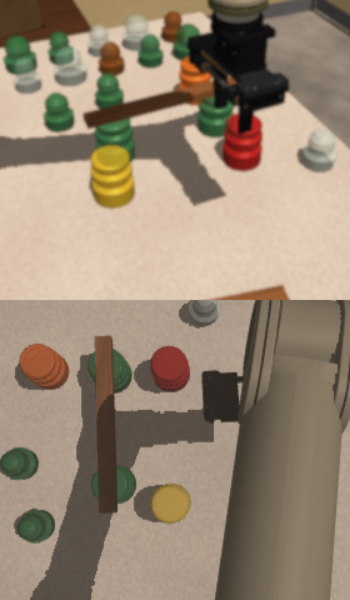

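The batten rests on both green tops, centred at (0.584, 0.209), in line with the measured top centres, and the arm is clear.

```bash
python3 -c "
from bench import job;print(job.close_job())"
```

```text
the job is handed in; nothing more can be done
None
```

The long batten now lies across both tall green insulators, its centre within a few millimetres of their midpoint by the last top view; the job was handed in at about 11 s, and no verdict came back.

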